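# Gauge two piping nozzles, scrap the misfit, snap the good one onto the press

## Task

Two look-alike blue piping nozzles stand on the counter, but only one fits the biscuit press: try either of them (or both) on the steel gauge pin, where the right one slides down until its rim is on the plate and the wrong one stops on top of the pin. First put the wrong one in the red scrap tray and let go of it; then push the right one straight down onto the press's white spigot past the click, until it is fully home. Keep pressing after the click and finish the program while still holding the nozzle and pushing it down; leave the loose biscuits, jar, bottle, bowl, mug and spatula where they are.

Things in the scene. Friction and masses are not known exactly. Their poses are not given: they have to be found in the camera images.
- nozzle_1: one of two upright piping nozzles that look alike: blue collar 44 mm across, 34 mm high, under a steel cone (34 to 12 mm across), 66 mm high in all, some 60 g. The collar is open below, 29 mm deep, 37 mm wide inside, with a 5 mm high lip at its mouth whose bore is 30 mm in the right nozzle, 18 mm in the wrong one (hidden: try it). Origin: centre of its underside, z up
- nozzle_2: one of two upright piping nozzles that look alike: blue collar 44 mm across, 34 mm high, under a steel cone (34 to 12 mm across), 66 mm high in all, some 60 g. The collar is open below, 29 mm deep, 37 mm wide inside, with a 5 mm high lip at its mouth whose bore is 30 mm in the right nozzle, 18 mm in the wrong one (hidden: try it). Origin: centre of its underside, z up
- gauge_foot (a point): centre of the top of the gauge's dark steel plate (80 x 80 x 8 mm, fixed), on the axis of its bright steel pin, 26 mm across, rising 26 mm above this point, bevelled to 23 mm at its top. The right nozzle goes down until its underside is at this height; the wrong one stops 26 mm higher. z up
- press: biscuit press, fixed: aluminium barrel 62 mm across in a wooden cradle 100 x 100 x 30 mm, shoulder 105 mm above the counter, white spigot 26 mm across standing 32 mm above the shoulder. Four yellow sprung catches on its sides, 90 degrees apart, bulge to 36 mm across 20 mm below its top. Origin: centre of the underside
- spigot_top: top centre of the press's spigot (20 mm across here), 137 mm above the counter. The right nozzle's lip meets the catches with its underside about 10 mm below this point; they yield to 7 to 13 N, then from 17 mm on the push drops and they spring out above the lip at 25 mm (click). Home: the nozzle's ceiling rests here, its underside 29 mm below. z up
- scrap_tray_in (a point): centre of the floor of the red scrap tray (160 x 160 mm outside, rim 25 mm above the counter, 4 mm walls and floor, fixed). z up
- biscuit_1: loose round biscuit 56 mm across, 13 mm high; origin at the centre of its underside
- biscuit_2: loose round biscuit 56 mm across, 13 mm high; origin at the centre of its underside
- jam_jar: amber jam jar with brass cap, 72 mm across, 100 mm high; origin at the centre of its underside
- squeeze_bottle: yellow squeeze bottle with red cap, 54 mm across, 160 mm high; origin at the centre of its underside
- bowl: white bowl 130 mm across, 60 mm high; origin at the centre of its underside
- mug: blue mug 76 mm across, 85 mm high; origin at the centre of its underside
- spatula: spatula with wooden handle and steel blade, some 280 mm long, lying flat; origin near its middle, on the counter

How it is judged (in metres and radians):
On the way, in this order (a step that is already met when the one before it is completed fails the run):
1. a nozzle has been tried on the gauge pin: the right one fully down on the plate, or the wrong one resting on top of the pin (((z of nozzle_1 in the frame of gauge_foot below 0.006 m and horizontal distance between nozzle_1 and gauge_foot below 0.006 m) or (z of nozzle_2 in the frame of gauge_foot between 0.018 and 0.03 m and horizontal distance between nozzle_2 and gauge_foot below 0.008 m and angle between nozzle_2's own z axis and vertical below 0.2 rad))), for 0.1 s.
2. the wrong nozzle lies in the scrap tray, let go (horizontal distance between nozzle_2 and scrap_tray_in below 0.075 m and height (world z) of nozzle_2 below 0.045 m and contact force between the fingers and nozzle_2 below 0.1 N and linear speed of nozzle_2 below 0.03 m/s), for 0.2 s.
3. the right nozzle has clicked fully home on the spigot (z of nozzle_1 in the frame of spigot_top below -0.0275 m and horizontal distance between nozzle_1 and spigot_top below 0.004 m and angle between nozzle_1's own z axis and vertical below 0.1 rad), for 0.1 s.
At the end, for the whole second after the job is handed in: the right nozzle is home on the spigot (underside 27.5 mm or more below its top, within 4 mm of its axis, tilt under 0.1 rad), held by the fingers and pressing on the top with over 2.5 N; the wrong one rests released in the scrap tray (within 75 mm of its centre, under 45 mm high) (all of step 2 and all of step 3 and contact force between nozzle_1 and spigot_top above 2.5 N and contact force between the fingers and nozzle_1 above 1 N); the arm keeps its last pose, push and grip.
It fails at once if a biscuit is shifted by more than 40 mm (distance of any of biscuit_1, biscuit_2 from where it was at the start of the episode above 0.04 m).
It fails at once if the jam jar or squeeze bottle is shifted by more than 40 mm (distance of any of jam_jar, squeeze_bottle from where it was at the start of the episode above 0.04 m).
It fails at once if the bowl or mug is shifted by more than 40 mm (distance of any of bowl, mug from where it was at the start of the episode above 0.04 m).
It fails at once if the spatula is shifted by more than 40 mm (distance of spatula from where it was at the start of the episode above 0.04 m).
It also fails if it takes over 69 s, if anything falls off the work surface, if the arm or the gripper's body presses on something with over 40 N, if the wrist force passes 120 N, or if a joint passes its speed limit or range.

## Robot

A 6-joint arm with a two-finger parallel gripper is mounted at the origin on the work surface. World frame = base frame: x ahead of the robot, y to its left, z up, the work surface at z = 0. Lengths are in mm, angles in rad, forces in N, time in s.
With the tool pointing down it reaches from about 400 to 925 mm from the base axis. Payload 12.5 kg.
Tool frame: the origin (TCP) lies at the very end of the fingers, on their centre line; the grasp point (between the pads) lies 19 mm behind it; z points along the fingers, y is the line along which they close (so a half turn about z gives the same grasp; the last joint's range is limited). The gripper opens to 95 mm and grips with 3 to 60 N. Pads are 20 mm wide; open, the fingers measure 119 mm over their backs; the gripper's body (75 mm by 180 mm) begins 59 mm behind the grasp point.
Start: joints at [1.084, 0.491, 1.559, -0, 1.092, -0.106], TCP at [232.275, 580.255, 214.661] pointing down, gripper open.
Joint ranges: [-3.1, 3.1], [-0.84, 2.19], [0.05, 2.79], [-1.13, 4.28], [0.06, 2.93], [-2.69, 2.69]. Speed limits (rad/s): [2.22, 2.22, 2.79, 3.14, 3.14, 3.14].

## Interface

Orientations are given as [roll, pitch, yaw] about the fixed x, y, z axes, in that order (R = Rz(yaw) Ry(pitch) Rx(roll)).
In Python, from cell import env, optics, readout, job_done gives the robot as it stands (env), with the cameras (optics), the job as plain functions and the readings (readout).
- The arm moves only by the shell command python3 steer.py 'ROWS'. ROWS is a JSON list of rows, 1 to 5 of them, each written [[dx, dy, dz], turn, opening]: dx, dy, dz in shares of 600 mm (1.0 is 600 mm), then a turn about the tool's z in shares of 2 rad (1.0 is 2 rad), then the opening from 0.0 (shut) to 1.0 (fully open); each row is the pose to reach, as a shift and turn from the pose commanded when the command began, along the tool's axes at that moment; what a row does not reach only later rows make up. A row lasts 1/12 s, in which the tool goes at most 41.7 mm and 0.125 rad, less where a joint would pass 70% of its speed; a pose out of reach is approached as far as the arm can. The fingers move at their own pace and stop on an object; the grip force is fixed at half the most. Time passes only in rows, so rows that do not move let the fingers close. It prints the time, the measured TCP pose, the force, the opening and the grip force at its end. A shift or turn number past 1, either way, is cut back to 1. Input that does not fit is refused with a message, and nothing moves.
- readout.state(): the state, without advancing time (a new reading comes with each control period).
- optics.read_camera(name): name is "scene" or "top" or "wrist"; returns (picture, depth): 480x640x3 uint8, red, green, blue; 480x640 float32, mm along the optical axis (not along the pixel's ray), 0 where there is no reading.
- optics.camera_info(name): a dict with "vertical_fov" (degrees; the focal length in pixels is half the picture's height over the tangent of half this angle, whatever the lens; pixels are square), "cx", "cy" (the principal point, pixels), "origin" and "attitude" of the camera in the world. Camera axes: x right, y down, z forward; pixel columns grow to the right and rows downward; lengths in mm; the calibration is good to about 2 mm. A picture is of the moment at which its call begins: read the wrist's pose just before it. camera_info takes no time and is no camera call; for the wrist camera it gives the pose at the moment of the call.
- job_done(): hands the job in; it is judged then, once.
The state is a dict: "t": time; "joints": joint angles; "qvel": joint speeds; "tau": joint torques, N m; "eef_pos": TCP position; "tcp_rot": TCP orientation; "ft_force": force on the tool from outside, world axes, zero at the start; "moment": the same for the moment, N m; "opening": opening from 0.0 (shut) to 1.0 (fully open); "grip_force": force on a finger pad.
Only numpy, scipy, OpenCV 4.12 (cv2) and the standard library are available. Lean on these libraries where they do the work, as an engineer would, in place of code of your own. Each camera call takes 0.05 s, during which the arm holds its last target. There are 200 camera calls.

## Working session

There is one attempt and no reset: what is moved stays moved. The work goes in short steps, Python scripts to look and compute and a shell command to move; the robot and the scene stay as the last step left them, time stands still between calls to the robot, and variables do not carry over. Pictures are saved under pics/ and viewed, at most 10 in all, crops included, and the job is handed in when it is done.

```bash
ls; mkdir -p pics; python3 - <<'E'
from cell import env, optics, readout, job_done
import cv2,numpy as np
for n in ["scene","top"]:
    p,d=optics.read_camera(n); cv2.imwrite(f"pics/{n}0.png",p[:,:,::-1]); np.savez(f"{n}0.npz",p=p,d=d)
    print(n,optics.camera_info(n))
print(optics.camera_info("wrist")); print(readout.state())
E
```

```text
cell.py
pics
steer.py
scene {'vertical_fov': 48.97022972654788, 'cx': 319.1114273003656, 'cy': 235.27334690660922, 'origin': array([1050.63249372,  322.85204986, 1140.09988968]), 'attitude': array([-2.62273607, -0.00985513,  2.24481703])}
top {'vertical_fov': 49.41805653012516, 'cx': 320.9303975745828, 'cy': 235.3392911710794, 'origin': array([ 419.12989242,  -35.00272495, 1285.18236667]), 'attitude': array([-3.02851181, -0.00897412, -1.54319548])}
{'vertical_fov': 60.31955085109057, 'cx': 315.40568684006956, 'cy': 235.7843215932906, 'origin': array([157.11198469, 610.5828311 , 383.84254698]), 'attitude': array([2.85281265e+00, 1.72050440e-03, 1.18957296e+00])}
{'t': 0.1, 'joints': array([ 1.08434940e+00,  4.91486507e-01,  1.55934941e+00, -8.76228688e-06,
        1.09169009e+00, -1.05588231e-01]), 'qvel': array([ 0.00058359, -0.00116413, -0.00104427,  0.00064621,  0.00030479,
        0.0003571 ]), 'tau': array([ 2.13427767e-03, -6.13615608e+01, -2.58603930e+01,  6.94005028e-02,
        4.70567413e-02, -9.46257131e-06]), 'eef_pos': array([232.20687319, 580.05483326, 214.14158359]), 'tcp_rot': array([-3.14066368e+00, -9.06393142e-05,  2.76073796e+00]), 'ft_force': array([ 0.02570749, -0.16782276, -0.52796797]), 'moment': array([ 0.03664961, -0.05345081, -0.03696394]), 'grip_force': 0.0, 'opening': 0.9995152700733554}
```

View pics/top0.png

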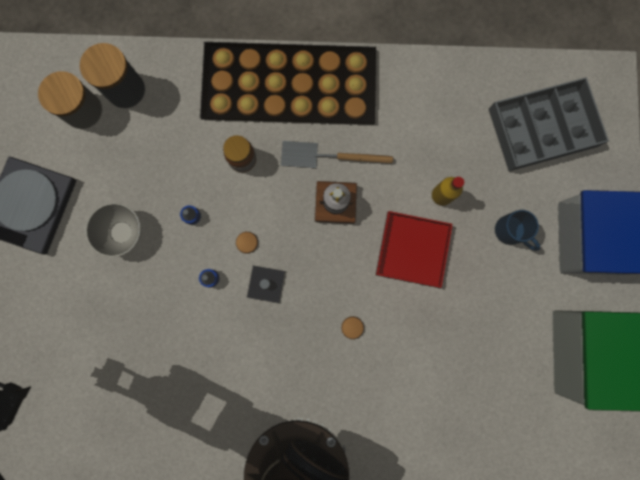

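View pics/scene0.png

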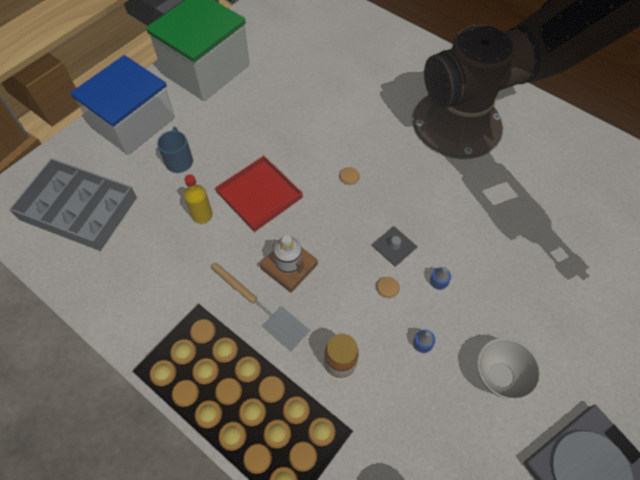

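The top view shows the nozzles at (190,214) and (209,278), gauge (266,284), press (337,196), tray (415,249) and biscuits at (246,242) and (352,328). The scene view shows the same nozzles at (424,340) and (440,277), and the gauge pin at (396,240).

```bash
cat > h.py <<'E'
from cell import env, optics, readout, job_done
import cv2,numpy as np
from scipy.spatial.transform import Rotation as R
def geom(name):
    i=optics.camera_info(name); f=240/np.tan(np.radians(i["vertical_fov"])/2)
    return f,i["cx"],i["cy"],np.array(i["origin"]),R.from_euler('xyz',i["attitude"]).as_matrix()
def cloud(d,g):
    f,cx,cy,o,A=g; v,u=np.mgrid[0:480,0:640]
    P=np.stack([(u-cx)/f*d,(v-cy)/f*d,d],-1)@A.T+o; P[d==0]=np.nan; return P
def ray(u,v,z,g):
    f,cx,cy,o,A=g; r=A@np.array([(u-cx)/f,(v-cy)/f,1]); return o+r*(z-o[2])/r[2]
def tool(xy,z):
    s=readout.state(); return R.from_euler('xyz',s["tcp_rot"]).as_matrix().T@(np.array([*xy,z])-s["eef_pos"])
E
python3 - <<'E'
from h import *
np.set_printoptions(precision=1,suppress=True)
for n in ["top","scene"]:
    q=np.load(n+"0.npz"); p,d=q["p"],q["d"]; g=geom(n); P=cloud(d,g)
    hsv=cv2.cvtColor(p,cv2.COLOR_RGB2HSV)
    def blobs(lo,hi,amin,lab):
        m=cv2.inRange(hsv,np.array(lo),np.array(hi)); k,L,st,c=cv2.connectedComponentsWithStats(m)
        for j in range(1,k):
            if st[j,4]>amin:
                Q=P[L==j]; print(n,lab,c[j],st[j,2:],"mean",np.nanmean(Q,0),"lo",np.nanpercentile(Q,2,0),"hi",np.nanpercentile(Q,98,0))
    blobs([110,120,40],[130,255,255],60,"blue")
    blobs([0,170,60],[4,255,255],400,"red")
    blobs([6,110,60],[16,255,255],150,"brown")
    # heights
    X=P.reshape(-1,3); ok=(X[:,0]>400)&(X[:,0]<760)&(X[:,1]>-250)&(X[:,1]<400)
    for (u,v) in ([(190,214),(209,278),(266,284),(337,190)] if n=="top" else [(424,340),(440,277),(396,240),(287,245)]):
        Q=P[v-14:v+15,u-14:u+15].reshape(-1,3); zt=np.nanmax(Q[:,2]); S=Q[Q[:,2]>zt-6]; print(n,(u,v),"ztop",zt,len(S),S.mean(0))
E
```

```text
top blue [610.8 231.4] [  58   82 4652] mean [ 577.3 -686.9  137.7] lo [ 489.9 -748.4  132.8] hi [ 664.8 -626.8  142.4]
top red [414.4 249.5] [  73   74 3991] mean [ 536.5 -273.8    5.1] lo [ 459.7 -349.8   -1.3] hi [ 613.4 -196.3   24.5]
top brown [249.1  58.4] [ 21  20 340] mean [1011.7  153.1   14.3] lo [988.1 128.7   5.5] hi [1037.4  177.4   20.1]
top brown [302.3  61. ] [ 22  21 151] mean [1009.9   17.5   12.9] lo [987.   -9.4   3.4] hi [1041.4   43.9   19.7]
top brown [329.1  60.8] [ 21  21 346] mean [1012.   -50.8   14.3] lo [988.7 -76.1   3.1] hi [1040.8  -27.    20.7]
top brown [355.2  62.4] [ 22  20 152] mean [1011.  -117.6   12.2] lo [ 987.  -145.5    1.1] hi [1043.5  -93.9   18.5]
top brown [221.3  80.2] [ 22  21 353] mean [952.  220.8  14.6] lo [927.7 196.5   5.1] hi [978.1 244.7  21.2]
top brown [275.2  82.6] [ 21  21 151] mean [950.3  84.4  13. ] lo [926.5  59.6   2.1] hi [982.7 110.3  20.2]
top brown [301.6  82.5] [ 22  20 352] mean [952.1  17.3  14.6] lo [928.4  -6.7   5.2] hi [979.2  41.6  20.5]
top brown [328.4  84.3] [ 22  21 155] mean [950.3 -50.7  12.5] lo [927.
[... 2369 characters left out ...]
[ 96  49 691] mean [-750.1  268.1 -374.4] lo [-761.3   78.2 -405.2] hi [-738.9  437.9 -340.9]
scene brown [ 12.  139.6] [ 40  72 981] mean [  746.5 -1395.8  -433.6] lo [  680.8 -1414.   -497.5] hi [  834.5 -1361.8  -304.1]
scene brown [290.2 269.5] [ 56  39 696] mean [663.3 -58.8  31.4] lo [ 606.  -120.7   25. ] hi [697.2 -26.9  73.9]
scene brown [340.3 364.1] [ 32  19 185] mean [778.1 174.3  74.3] lo [746.  141.7  62.9] hi [791.1 194.6  88.5]
scene (424, 340) ztop 70.64123471381481 20 [608.6 280.4  66.9]
scene (440, 277) ztop 69.70664789177522 20 [455.4 227.   65.3]
scene (396, 240) ztop 37.397123740242705 61 [444.4  90.1  33.6]
scene (287, 245) ztop 141.0848164366024 56 [649.5 -74.9 137.3]
```

Units first: shifts go in shares of 600 mm and turns go in shares of 2 rad. So -0.381 rad / 2 = -0.1905.

```bash
python3 steer.py '[[[0,0,0],-0.06,1],[[0,0,0],-0.12,1],[[0,0,0],-0.18,1],[[0,0,0],-0.1905,1]]' | tail -3
python3 steer.py '[[[-0.0617,-0.05,0],0,1],[[-0.1233,-0.1,0],0,1],[[-0.185,-0.15,0],0,1],[[-0.2467,-0.2,0],0,1],[[-0.3083,-0.25,0],0,1]]' | tail -3
python3 -c "
from h import *
s=readout.state();print(s['t'],s['eef_pos'],s['tcp_rot'],tool((606.5,279.6),214),tool((606.5,279.6),0))"
```

```text
ft_force: [0.5, -0.2, -0.3]
opening: 1.001
grip_force: 0.0
ft_force: [0.2, 0.5, -0.2]
opening: 0.999
grip_force: 0.0
0.85 [395.22034137 447.651149   214.55909845] [-3.14149316e+00 -1.55619591e-04  3.13883851e+00] [-211.7417781  -167.46856478    0.54280965] [-211.77508069 -167.44727275  214.542806  ]
```

In the tool's units: -175 mm / 600 = -0.2917, -148 mm / 600 = -0.2467.

```bash

python3 steer.py '[[[-0.0617,-0.0483,0],0,1],[[-0.1233,-0.0967,0.0167],0,1],[[-0.185,-0.145,0.0333],0,1],[[-0.2467,-0.1933,0.05],0,1],[[-0.2917,-0.2333,0.0667],0,1]]' | tail -1
python3 steer.py '[[[-0.0167,-0.0133,0.0167],0,1],[[-0.0333,-0.025,0.025],0,1],[[-0.0333,-0.025,0.025],0,1],[[-0.0333,-0.025,0.025],0,1]]' | tail -1
python3 - <<'E'
from h import *
s=readout.state(); g=geom("wrist"); p,d=optics.read_camera("wrist"); P=cloud(d,g)
cv2.imwrite("pics/w1.png",p[:,:,::-1]); np.savez("w1.npz",p=p,d=d)
print(s['t'],s['eef_pos'],s['tcp_rot'])
E
```

```text
grip_force: 0.0
grip_force: 0.0
1.6 [573.67160739 307.22072569 164.38182427] [-3.14153967e+00 -8.47549457e-04  3.14065756e+00]
```

View pics/w1.png

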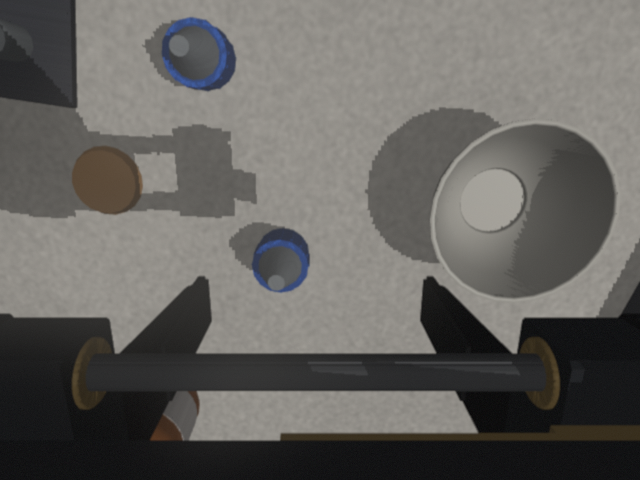

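The wrist picture shows nozzle A at (281,265) with its tip at (276,283), nozzle B at (198,53) with its tip at (179,46), a biscuit at (107,180), and the bowl on the right.

```bash
cat >> h.py <<'E'
def nozzles(p,g,boxes,dz=0):
    """steel tip disc (z=66) and blue outline, each box (u0,v0,u1,v1)"""
    hsv=cv2.cvtColor(p,cv2.COLOR_RGB2HSV)
    m=cv2.inRange(hsv,np.array([108,130,40]),np.array([130,255,255])); out=[]
    for (a,b,c,e) in boxes:
        v,u=np.nonzero(m[b:e,a:c]); h=cv2.convexHull(np.c_[u+a,v+b].astype(np.int32))
        # bottom circle z=0 and top circle z=34 outlines: midheight centre of hull ~ z 17
        M=cv2.moments(h); cu,cv_=M['m10']/M['m00'],M['m01']/M['m00']
        out.append(((cu,cv_),ray(cu,cv_,17+dz,g)))
    return out
E
python3 - <<'E'
from h import *
np.set_printoptions(precision=1,suppress=True)
q=np.load("w1.npz"); g=geom("wrist"); p=q["p"]; P=cloud(q["d"],g)
for o in nozzles(p,g,[(240,215,320,300),(150,5,245,100)]): print(o)
print(ray(276,283,66,g),ray(179,46,66,g))
for a,b,c,e in [(240,215,320,300),(150,5,245,100)]:
    Q=P[b:e,a:c].reshape(-1,3); z=Q[:,2]
    S=Q[(z>60)]; print(len(S),S.mean(0)); S=Q[(z>25)&(z<39)]; 
    print((np.percentile(S,1,0)+np.percentile(S,99,0))/2,np.percentile(S,99,0)-np.percentile(S,1,0))
print(readout.state()['eef_pos'],tool((606.5,279.6),8))
E
```

```text
((280.2673131313131, 265.1107878787879), array([611.8, 279.2,  17. ]))
((194.38588944922375, 52.58286364085829), array([451.3, 222.2,  17. ]))
[606.8 280.3  66. ] [454.  226.6  66. ]
365 [604.5 280.7  64.7]
[605.7 280.5  32.2] [42.6 41.9 13. ]
584 [454.2 227.9  64.7]
[453.8 226.9  32.5] [42.1 42.5 12.5]
[573.4 307.8 164.9] [-33.1 -28.2 156.9]
```

In the tool's units: 70 mm / 600 = 0.1167, -32.6 mm / 600 = -0.0543.

```bash

python3 steer.py '[[[-0.0333,-0.0283,0.0333],0,1],[[-0.0543,-0.0458,0.0667],0,1],[[-0.0543,-0.0458,0.1],0,1],[[-0.0543,-0.0458,0.1167],0,1],[[-0.0543,-0.0458,0.1167],0,1]]' | tail -1
python3 -c "
from h import *
s=readout.state();print(s['t'],s['eef_pos'],tool((606,280.3),8))"
```

```text
grip_force: 0.0
2.0667 [605.10656481 280.18062756  93.0130778 ] [-1.14546749  0.18476865 85.00993846]
```

In the tool's units: 85 mm / 600 = 0.1417, 80 mm / 600 = 0.1333.

```bash

python3 steer.py '[[[-0.0012,0,0.0417],0,1],[[-0.0012,0,0.0833],0,1],[[-0.0012,0,0.1167],0,1],[[-0.0012,0,0.1333],0,1],[[-0.0012,0,0.1417],0,1]]' | tail -1
python3 steer.py '[[[0,0,0],0,0.3],[[0,0,0],0,0.3],[[0,0,0],0,0.3],[[0,0,0],0,0.3],[[0,0,0],0,0.3]]'
python3 steer.py '[[[0,0,0],0,0.3],[[0,0,0],0,0.3],[[0,0,0],0,0.3]]'
```

```text
grip_force: 0.0
t: 2.9
eef_pos: [607.9, 279.4, 10.5]
tcp_rot: [3.141, 0.001, -3.141]
ft_force: [0.3, -1.0, -0.7]
opening: 0.705
grip_force: 0.0
t: 3.15
eef_pos: [607.6, 279.2, 9.7]
tcp_rot: [3.141, 0.0, -3.142]
ft_force: [0.7, -0.3, -0.0]
opening: 0.498
grip_force: 0.0
```

In the tool's units: -70 mm / 600 = -0.1167, -50 mm / 600 = -0.0833.

```bash

python3 steer.py '[[[0,0,0],0,0],[[0,0,0],0,0],[[0,0,0],0,0],[[0,0,0],0,0]]'
python3 steer.py '[[[0,0,-0.0333],0,0],[[0,0,-0.0833],0,0],[[0,0,-0.1167],0,0],[[0,0,-0.1167],0,0]]'
python3 -c "
from h import *
s=readout.state();print(s['t'],s['eef_pos'],tool((442.5,91),62))"
```

```text
t: 3.48
eef_pos: [607.6, 279.2, 9.7]
tcp_rot: [3.141, 0.0, -3.141]
ft_force: [-0.1, -0.8, 0.9]
opening: 0.463
grip_force: 30.0
t: 3.82
eef_pos: [609.2, 279.9, 83.7]
tcp_rot: [3.14, 0.006, -3.141]
ft_force: [-0.5, -0.5, 0.0]
opening: 0.464
grip_force: 30.0
3.8167 [609.17415299 279.91264854  83.67820126] [ 166.85118448 -188.90349398   20.35580168]
```

In the tool's units: -175 mm / 600 = -0.2917, -140 mm / 600 = -0.2333.

```bash

python3 steer.py '[[[0.0233,-0.0583,-0.0167],0,0],[[0.0467,-0.1167,-0.0333],0,0],[[0.07,-0.175,-0.05],0,0],[[0.0933,-0.2333,-0.0667],0,0],[[0.1167,-0.2917,-0.0833],0,0]]'
python3 steer.py '[[[0,-0.025,0],0,0],[[0,-0.025,0],0,0],[[0,-0.025,0],0,0],[[0,-0.025,0],0,0]]'|tail -1
python3 - <<'E'
from h import *
np.set_printoptions(precision=1,suppress=True)
s=readout.state(); g=geom("wrist"); p,d=optics.read_camera("wrist"); P=cloud(d,g)
cv2.imwrite("pics/w2.png",p[:,:,::-1]); np.savez("w2.npz",p=p,d=d,P=P)
print(s['t'],s['eef_pos'],s['tcp_rot'])
Q=P[(abs(P[...,0]-442)<25)&(abs(P[...,1]-91)<25)&(P[...,2]>28)&(P[...,2]<42)]
print(len(Q),Q.mean(0),np.percentile(Q,2,0),np.percentile(Q,98,0))
Q=P[(abs(P[...,0]-442)<60)&(abs(P[...,1]-91)<60)&(P[...,2]>5)&(P[...,2]<14)]
print(len(Q),Q.mean(0),np.percentile(Q,2,0),np.percentile(Q,98,0))
E
```

```text
t: 4.23
eef_pos: [536.2, 102.9, 129.1]
tcp_rot: [3.142, -0.001, -3.141]
ft_force: [1.4, 0.1, -0.7]
opening: 0.465
grip_force: 30.0
grip_force: 30.0
4.5667 [537.6  89.9 129. ] [ 3.1 -0.  -3.1]
1404 [443.3  89.9  33.1] [432.1  78.8  29.2] [454.2 101.   35.1]
13711 [441.5  89.9   7.6] [403.3  50.5   6.1] [482.4 129.5   9.1]
```

View pics/w2.png

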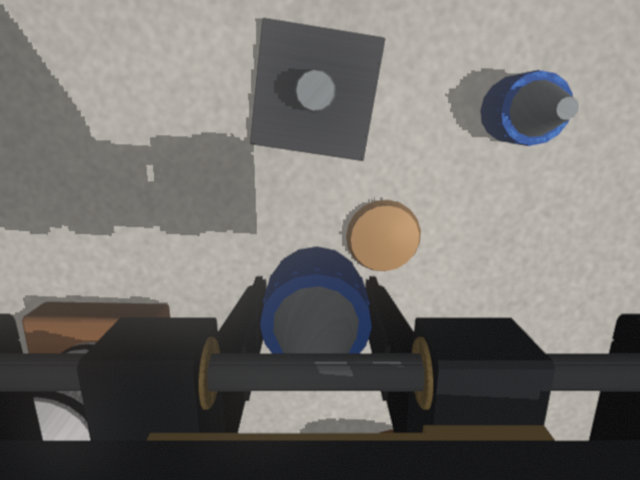

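Wrist view: gauge pin at (315,90), biscuit at (384,236), held nozzle at (316,310), nozzle B at (537,107).

```bash
cat >> h.py <<'E'
def held(p,P,zt,tcp):
    """circle fit of collar wall points (r=22) between zt-30 and zt-4; zt = collar top height"""
    from scipy.optimize import least_squares
    m=(P[...,2]>zt-30)&(P[...,2]<zt-4)&(np.hypot(P[...,0]-tcp[0],P[...,1]-tcp[1])<32)&(p[...,2].astype(int)>p[...,0]+40)
    Q=P[m][:,:2]; f=lambda c:np.hypot(*(Q-c).T)-22
    r=least_squares(f,tcp[:2],loss='soft_l1'); return r.x,len(Q),np.std(f(r.x))
E
python3 - <<'E'
from h import *
np.set_printoptions(precision=1,suppress=True)
q=np.load("w2.npz"); p,P=q["p"],q["P"]; t=readout.state()["eef_pos"]
B=(p[...,2].astype(int)>p[...,0]+40)&(np.hypot(P[...,0]-t[0],P[...,1]-t[1])<40)&(P[...,2]>100)
Q=P[B]; print(t,len(Q),np.percentile(Q,[1,25,50,75,99],0))
print(held(p,P,153.3,t))
T=Q[abs(Q[:,2]-152.5)<3]; print(len(T),np.percentile(T,[1,99],0))
print(tool((443.1,89.9),50))
E
```

```text
[537.6  90.2 128.9] 2393 [[515.9  69.2 151.1]
 [520.4  74.5 152.5]
 [527.3  91.1 152.9]
 [537.6 106.2 153.3]
 [548.5 111.1 154.2]]
(array([536.6,  90.2]), 16, np.float64(0.18285954225225232))
2373 [[515.9  69.2 151.5]
 [548.5 111.1 154.2]]
[94.5 -0.2 79. ]
```

In the tool's units: 94 mm / 600 = 0.1567, 90 mm / 600 = 0.15.

```bash

python3 steer.py '[[[0.05,0,0],0,0],[[0.1,0,0.0333],0,0],[[0.15,0,0.0667],0,0],[[0.1567,0,0.1083],0,0],[[0.1567,0,0.1167],0,0]]'|tail -1
python3 steer.py '[[[0,0,0],0,0],[[0,0,0],0,0],[[0,0,0],0,0]]'
python3 -c "
from h import *
s=readout.state();print(s['t'],s['eef_pos'],tool((443.5,90),44))"
```

```text
grip_force: 30.0
t: 5.28
eef_pos: [445.0, 89.6, 60.3]
tcp_rot: [3.141, 0.002, -3.141]
ft_force: [-0.1, 0.5, -0.7]
opening: 0.466
grip_force: 30.0
5.2833 [444.96149424  89.58039891  60.26046291] [ 1.49009501  0.41759867 16.25791846]
```

In the tool's units: 13 mm / 600 = 0.0217, 12 mm / 600 = 0.02.

```bash

python3 steer.py '[[[0.0017,0.0007,0.0067],0,0],[[0.0022,0.0007,0.0133],0,0],[[0.0022,0.0007,0.02],0,0],[[0.0022,0.0007,0.0217],0,0],[[0.0022,0.0007,0.0217],0,0]]'
python3 steer.py '[[[0,0,0.0033],0,0],[[0,0,0.0067],0,0],[[0,0,0.01],0,0],[[0,0,0.0117],0,0],[[0,0,0.0117],0,0]]'
```

```text
t: 5.7
eef_pos: [442.1, 89.6, 46.2]
tcp_rot: [3.142, -0.001, -3.142]
ft_force: [0.2, -0.7, -1.5]
opening: 0.465
grip_force: 30.0
t: 6.12
eef_pos: [443.2, 89.6, 41.4]
tcp_rot: [3.141, 0.003, -3.141]
ft_force: [-5.2, -1.2, 35.9]
opening: 0.465
grip_force: 30.0
```

In the tool's units: -5 mm / 600 = -0.0083.

```bash

python3 steer.py '[[[0,0,-0.0083],0,0],[[0,0,-0.0083],0,0]]'|sed -n '2p;4p'
for i in 1; do
python3 steer.py '[[[0.0042,0,0],0,0],[[0.0042,0,0],0,0],[[0.0042,0,0],0,0]]'|sed -n '2p;4p'
python3 steer.py '[[[-0.0083,0,0],0,0],[[-0.0083,0,0],0,0],[[-0.0083,0,0],0,0]]'|sed -n '2p;4p'
python3 steer.py '[[[0.0042,0.0042,0],0,0],[[0.0042,0.0042,0],0,0],[[0.0042,0.0042,0],0,0]]'|sed -n '2p;4p'
python3 steer.py '[[[0,-0.0083,0],0,0],[[0,-0.0083,0],0,0],[[0,-0.0083,0],0,0]]'|sed -n '2p;4p'
python3 steer.py '[[[0,0.0042,0],0,0],[[0,0.0042,0],0,0],[[0,0.0042,0],0,0]]'|sed -n '2p;4p'; done
python3 - <<'E'
from h import *
np.set_printoptions(precision=1,suppress=True)
s=readout.state(); g=geom("wrist"); p,d=optics.read_camera("wrist"); P=cloud(d,g); t=s['eef_pos']
B=(p[...,2].astype(int)>p[...,0]+40)&(np.hypot(P[...,0]-t[0],P[...,1]-t[1])<40)
Q=P[B]; print(s['t'],t,np.percentile(Q,[1,50,99],0))
E
```

```text
eef_pos: [442.6, 89.7, 45.3]
ft_force: [1.2, -0.6, 0.3]
eef_pos: [439.4, 89.6, 44.2]
ft_force: [-0.4, 0.1, -1.3]
eef_pos: [445.1, 89.6, 44.3]
ft_force: [-1.0, 0.8, -0.7]
eef_pos: [442.0, 92.3, 44.5]
ft_force: [0.0, 0.0, -0.5]
eef_pos: [442.3, 86.9, 44.6]
ft_force: [-0.3, -0.6, -0.1]
eef_pos: [442.2, 89.8, 44.5]
ft_force: [-0.7, -0.3, -0.9]
7.5333 [442.2  89.8  44.5] [[418.7  69.1  65.5]
 [429.5  89.9  70.2]
 [451.9 111.   71.6]]
```

In the tool's units: 3 mm / 600 = 0.005, -1.5 mm / 600 = -0.0025.

```bash

python3 steer.py '[[[-0.0025,0,0.0017],0,0],[[-0.0025,0,0.005],0,0],[[-0.0025,0,0.005],0,0],[[-0.0025,0,0.005],0,0]]'|sed -n '2,4p'
python3 steer.py '[[[0.0033,0,0],0,0],[[0.0033,0,0],0,0],[[0.0033,0,0],0,0]]'|sed -n '2,4p'
python3 steer.py '[[[-0.0067,0,0],0,0],[[-0.0067,0,0],0,0],[[-0.0067,0,0],0,0]]'|sed -n '2,4p'
python3 steer.py '[[[0.0033,0.0033,0],0,0],[[0.0033,0.0033,0],0,0],[[0.0033,0.0033,0],0,0]]'|sed -n '2,4p'
python3 steer.py '[[[0,-0.0067,0],0,0],[[0,-0.0067,0],0,0],[[0,-0.0067,0],0,0]]'|sed -n '2,4p'
python3 steer.py '[[[0,0.0033,0],0,0],[[0,0.0033,0],0,0],[[0,0.0033,0],0,0]]'|sed -n '2,4p'
```

```text
eef_pos: [444.2, 89.7, 41.7]
tcp_rot: [3.141, 0.001, -3.141]
ft_force: [-0.6, -0.0, 6.1]
eef_pos: [442.3, 89.7, 41.7]
tcp_rot: [3.141, 0.001, -3.141]
ft_force: [3.2, 1.3, 5.9]
eef_pos: [443.6, 89.6, 41.7]
tcp_rot: [-3.141, -0.005, -3.141]
ft_force: [-8.5, -0.0, 17.3]
eef_pos: [443.2, 91.6, 41.7]
tcp_rot: [-3.141, -0.001, -3.141]
ft_force: [-2.0, -1.0, 10.0]
eef_pos: [443.5, 87.6, 41.7]
tcp_rot: [3.141, -0.0, -3.141]
ft_force: [-1.0, -0.4, 9.1]
eef_pos: [443.6, 89.5, 41.7]
tcp_rot: [-3.141, -0.0, -3.141]
ft_force: [-0.9, -2.4, 8.1]
```

```bash

python3 - <<'E'
from h import *
np.set_printoptions(precision=1,suppress=True)
s=readout.state(); g=geom("wrist"); p,d=optics.read_camera("wrist"); P=cloud(d,g); t=s['eef_pos']
np.savez("w3.npz",p=p,d=d,P=P)
B=(p[...,2].astype(int)>p[...,0]+40)&(np.hypot(P[...,0]-t[0],P[...,1]-t[1])<40)
Q=P[B]; print(s['t'],t,np.percentile(Q,[1,50,99],0))
a=p[:,150:500][130:]
p2,d2=optics.read_camera("scene"); b=cv2.resize(p2[200:310,330:450],None,fx=3.2,fy=3.2,interpolation=cv2.INTER_CUBIC)
h=max(a.shape[0],b.shape[0]); pad=lambda x:np.pad(x,((0,h-x.shape[0]),(0,0),(0,0)))
cv2.imwrite("pics/w3.png",np.hstack([pad(a),pad(b)])[:,:,::-1])
E
```

```text
9.1667 [443.6  89.5  41.7] [[420.   68.8  62.5]
 [430.7  89.6  67.4]
 [453.2 110.8  68.8]]
```

View pics/w3.png

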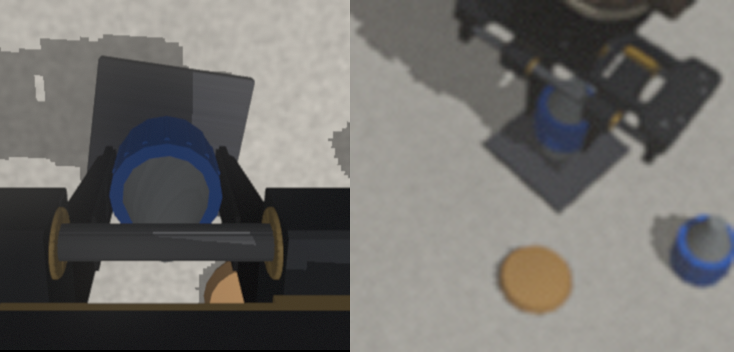

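Collar centre is at (441.7, 89.8), underside at about z = 34. It is within 1.5 mm of the pin axis and won't go down under 36 N or when wiggled, so nozzle A is the wrong one. It goes to the tray.

In the tool's units: -60 mm / 600 = -0.1, -50 mm / 600 = -0.0833.

```bash

python3 steer.py '[[[0,0,-0.0417],0,0],[[0,0,-0.0833],0,0],[[0,0,-0.1],0,0]]'|sed -n '2p;4p'
python3 steer.py '[[[-0.015,-0.0633,0],0,0],[[-0.03,-0.1267,0],0,0],[[-0.045,-0.19,0],0,0],[[-0.06,-0.2533,0],0,0],[[-0.075,-0.3167,0],0,0]]'|sed -n '2p;4p'
python3 steer.py '[[[-0.015,-0.0633,0],0,0],[[-0.03,-0.1267,0],0,0],[[-0.045,-0.19,0],0,0],[[-0.06,-0.2533,0],0,0],[[-0.08,-0.2883,0],0,0]]'|sed -n '2p;4p'
python3 steer.py '[[[0,0,0],0,0],[[0,0,0],0,0]]'|sed -n '2p;4p'
python3 -c "
from h import *
s=readout.state();print(s['t'],tool((538,-274),14))"
```

```text
eef_pos: [443.8, 89.7, 103.3]
ft_force: [-0.2, 0.2, -0.9]
eef_pos: [488.3, -102.0, 101.2]
ft_force: [1.0, -0.1, 0.0]
eef_pos: [536.2, -276.9, 100.9]
ft_force: [-0.2, 0.1, -0.6]
eef_pos: [536.2, -273.9, 100.5]
ft_force: [0.4, 0.6, -0.6]
10.5167 [-1.96941811 -0.22585891 86.45812294]
```

In the tool's units: 86 mm / 600 = 0.1433, 78 mm / 600 = 0.13.

```bash

python3 steer.py '[[[0,0,0.05],0,0],[[0,0,0.1],0,0],[[0,0,0.13],0,0],[[0,0,0.1433],0,0],[[0,0,0.1433],0,0]]'|sed -n '2p;4p'
python3 steer.py '[[[0,0,0],0,0.8],[[0,0,0],0,0.8],[[0,0,0],0,0.8],[[0,0,0],0,0.8],[[0,0,0],0,0.8]]'|sed -n '2p;4,6p'
python3 steer.py '[[[0,0,-0.05],0,0.8],[[0,0,-0.1167],0,0.8],[[0,0,-0.1833],0,0.8],[[0,0,-0.1917],0,0.8]]'|sed -n '2p;4,6p'
python3 - <<'E'
from h import *
np.set_printoptions(precision=1,suppress=True)
s=readout.state(); g=geom("wrist"); p,d=optics.read_camera("wrist"); P=cloud(d,g); t=s['eef_pos']
cv2.imwrite("pics/w4.png",p[:,:,::-1])
B=(p[...,2].astype(int)>p[...,0]+40)&(np.hypot(P[...,0]-538,P[...,1]+274)<75)
Q=P[B]; print(s['t'],t,len(Q),np.percentile(Q,[1,50,99],0)); print(tool((454,226.8),130))
E
```

```text
eef_pos: [535.7, -271.7, 13.9]
ft_force: [0.4, -0.1, -0.1]
eef_pos: [537.1, -273.5, 16.4]
ft_force: [-0.7, -0.1, -1.0]
opening: 0.755
grip_force: 0.0
eef_pos: [538.8, -274.6, 137.3]
ft_force: [-0.1, -0.8, 0.1]
opening: 0.798
grip_force: 0.0
11.6833 [ 538.8 -274.6  137.3] 1114 [[ 513.8 -292.2   35.2]
 [ 531.8 -268.5   37.5]
 [ 555.7 -251.5   39.1]]
[ 84.3 501.2   2.8]
```

View pics/w4.png

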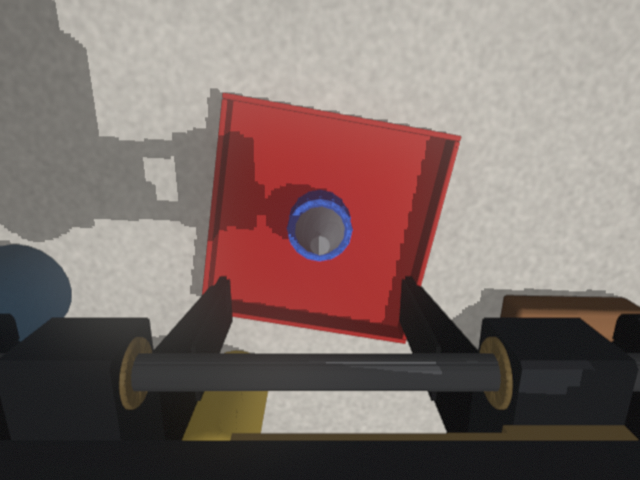

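The wrong nozzle stands upright in the tray at (320,229), released. Next is nozzle B.

In the tool's units: 195 mm / 600 = 0.325, 156 mm / 600 = 0.26.

```bash

python3 steer.py '[[[0.0108,0.065,0],0,0.9],[[0.0217,0.13,0],0,0.9],[[0.0325,0.195,0],0,0.9],[[0.0433,0.26,0],0,0.9],[[0.0542,0.325,0],0,0.9]]'|sed -n '2p'
python3 steer.py '[[[0.0108,0.065,0],0,0.9],[[0.0217,0.13,0],0,0.9],[[0.0325,0.195,0],0,0.9],[[0.0433,0.26,0],0,0.9],[[0.0542,0.325,0],0,0.9]]'|sed -n '2p'
python3 steer.py '[[[0.0108,0.065,0],0,0.9],[[0.0217,0.13,0],0,0.9],[[0.0317,0.185,0],0,0.9],[[0.0317,0.185,0],0,0.9],[[0.0317,0.185,0],0,0.9]]'|sed -n '2p'
python3 -c "
from h import *
s=readout.state();print(s['t'],s['eef_pos'],tool((454,226.8),8))"
```

```text
eef_pos: [503.2, -76.7, 129.8]
eef_pos: [470.7, 118.3, 129.9]
eef_pos: [451.9, 228.9, 129.8]
12.9833 [451.85571433 228.87317271 129.82647801] [ -2.24162303  -2.04368714 121.82522407]
```

```bash

python3 steer.py '[[[-0.0017,-0.0017,0.0417],0,0.9],[[-0.0033,-0.0033,0.0833],0,0.9],[[-0.0033,-0.0033,0.1033],0,0.9],[[-0.0033,-0.0033,0.1033],0,0.9],[[-0.0033,-0.0033,0.1033],0,0.9]]'|sed -n '2p;4p'
python3 -c "
from h import *
s=readout.state();print(s['t'],s['eef_pos'],tool((454,226.8),8))"
```

```text
eef_pos: [454.7, 224.5, 68.1]
ft_force: [-0.2, -0.3, -0.4]
13.4 [454.6776138  224.5307039   68.10395226] [ 0.58039897  2.30297566 60.10368859]
```

In the tool's units: 60 mm / 600 = 0.1, 57 mm / 600 = 0.095.

```bash

python3 steer.py '[[[0.0008,0.0033,0.0417],0,0.9],[[0.0008,0.0033,0.075],0,0.9],[[0.0008,0.0033,0.095],0,0.9],[[0.0008,0.0033,0.1],0,0.9],[[0.0008,0.0033,0.1],0,0.9]]'|sed -n '2p;4p'
python3 steer.py '[[[0,0,0],0,0],[[0,0,0],0,0],[[0,0,0],0,0],[[0,0,0],0,0],[[0,0,0],0,0]]'|sed -n '2p;4,6p'
python3 steer.py '[[[0,0,0],0,0],[[0,0,0],0,0],[[0,0,0],0,0],[[0,0,0],0,0],[[0,0,0],0,0]]'|sed -n '2p;4,6p'
```

```text
eef_pos: [454.5, 227.3, 8.8]
ft_force: [0.3, 0.6, 1.0]
eef_pos: [454.4, 227.7, 9.0]
ft_force: [0.3, 0.2, -0.4]
opening: 0.607
grip_force: 0.0
eef_pos: [454.2, 227.7, 8.7]
ft_force: [-0.7, -0.1, 4.9]
opening: 0.463
grip_force: 30.0
```

In the tool's units: -200 mm / 600 = -0.3333, -160 mm / 600 = -0.2667.

```bash

python3 steer.py '[[[0,0,-0.0667],0,0],[[0,0,-0.1333],0,0],[[0,0,-0.2],0,0],[[0,0,-0.2667],0,0],[[0,0,-0.3333],0,0]]'|sed -n '2p;4,6p'
python3 steer.py '[[[-0.045,-0.0467,-0.0167],0,0],[[-0.09,-0.0933,-0.0333],0,0],[[-0.135,-0.14,-0.0417],0,0],[[-0.18,-0.1867,-0.0417],0,0],[[-0.225,-0.2333,-0.0417],0,0]]'|sed -n '2p;4p'
python3 steer.py '[[[-0.045,-0.0467,0],0,0],[[-0.09,-0.0933,0],0,0],[[-0.135,-0.14,0],0,0],[[-0.18,-0.1867,0],0,0],[[-0.225,-0.2333,0],0,0]]'|sed -n '2p;4p'
python3 steer.py '[[[-0.0333,-0.0333,0],0,0],[[-0.0333,-0.0333,0],0,0],[[-0.0333,-0.0333,0],0,0],[[-0.0333,-0.0333,0],0,0],[[-0.0333,-0.0333,0],0,0]]'|sed -n '2p;4p'
python3 - <<'E'
from h import *
np.set_printoptions(precision=1,suppress=True)
s=readout.state(); g=geom("wrist"); p,d=optics.read_camera("wrist"); P=cloud(d,g); t=s['eef_pos']
cv2.imwrite("pics/w5.png",p[:,:,::-1]); np.savez("w5.npz",p=p,d=d,P=P)
B=(p[...,2].astype(int)>p[...,0]+40)&(np.hypot(P[...,0]-t[0],P[...,1]-t[1])<40)&(P[...,2]>t[2]-20)
Q=P[B]; print(s['t'],t,len(Q),np.percentile(Q,[1,50,99],0))
Q=P[(abs(P[...,0]-648)<25)&(abs(P[...,1]+74.5)<25)&(P[...,2]>133)&(P[...,2]<142)]
print(len(Q),Q.mean(0),np.percentile(Q,[2,98],0))
Q=P[(abs(P[...,0]-648)<45)&(abs(P[...,1]+74.5)<45)&(P[...,2]>101)&(P[...,2]<109)]
print(len(Q),Q.mean(0),np.percentile(Q,[1,99],0))
E
```

```text
eef_pos: [453.7, 227.5, 210.4]
ft_force: [1.3, -0.5, -1.0]
opening: 0.467
grip_force: 30.0
eef_pos: [590.3, 86.2, 233.9]
ft_force: [0.3, 0.6, -0.6]
eef_pos: [725.1, -53.9, 233.0]
ft_force: [-0.7, 1.9, -1.2]
eef_pos: [743.7, -71.3, 233.6]
ft_force: [0.6, -0.2, -0.3]
16.3167 [743.7 -71.3 233.6] 2360 [[722.4 -92.  256.2]
 [733.7 -70.1 258.4]
 [753.9 -50.  259.8]]
1069 [648.5 -75.6 136.2] [[637.8 -86.2 133.3]
 [659.1 -65.2 138.1]]
2278 [648.7 -75.5 103.7] [[625.7 -98.5 101.1]
 [670.8 -52.8 106.1]]
```

View pics/w5.png

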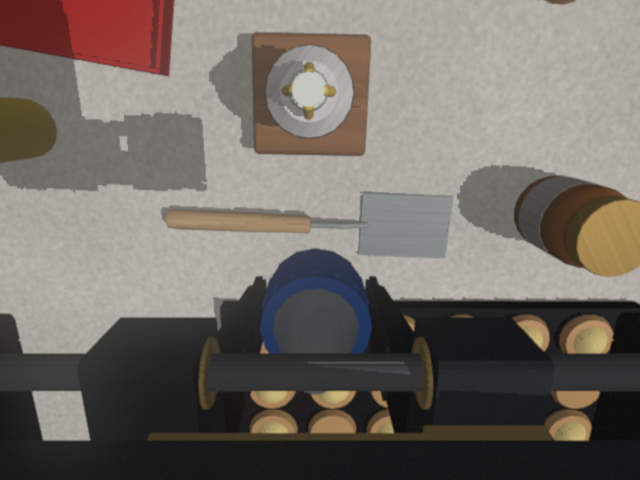

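Wrist view: spigot top at (309,90), which gives (648.5, -75.6, 137); the held nozzle is at (316,310), centred on the TCP.

In the tool's units: 95.5 mm / 600 = 0.1592, -4.3 mm / 600 = -0.0072.

```bash

python3 steer.py '[[[0.05,-0.0033,0],0,0],[[0.1,-0.0067,0],0,0],[[0.15,-0.0067,0.0167],0,0],[[0.1592,-0.0072,0.0333],0,0],[[0.1592,-0.0072,0.0667],0,0]]'|sed -n '2p;4p'
python3 steer.py '[[[0,0,0.0333],0,0],[[0,0,0.0467],0,0],[[0,0,0.0467],0,0],[[0,0,0.0467],0,0],[[0,0,0.0467],0,0]]'|sed -n '2p;4p'
python3 -c "
from h import *
s=readout.state();print(s['t'],s['eef_pos'],tool((648.3,-75.6),146))"
```

```text
eef_pos: [647.6, -75.9, 196.4]
ft_force: [0.4, 0.2, -1.4]
eef_pos: [649.3, -76.4, 166.8]
ft_force: [0.0, 0.1, -0.7]
17.2 [649.30936076 -76.43453104 166.77848995] [ 1.04378167  0.84101462 20.77652786]
```

Down to about 8 mm below the spigot top, short of the catches.

```bash

python3 steer.py '[[[0.0013,0.001,0.01],0,0],[[0.0013,0.001,0.02],0,0],[[0.0013,0.001,0.03],0,0],[[0.0013,0.001,0.03],0,0],[[0.0013,0.001,0.03],0,0]]'|sed -n '2p;4p'
python3 steer.py '[[[0,0,0.005],0,0],[[0,0,0.01],0,0],[[0,0,0.015],0,0],[[0,0,0.0183],0,0],[[0,0,0.0183],0,0]]'|sed -n '2p;4p'
```

```text
eef_pos: [647.8, -76.0, 147.0]
ft_force: [0.3, -0.7, -1.7]
eef_pos: [648.0, -76.0, 136.1]
ft_force: [0.9, 0.4, -0.4]
```

In the tool's units: 6 mm / 600 = 0.01, 4.5 mm / 600 = 0.0075.

```bash

python3 steer.py '[[[0,0,0.0025],0,0],[[0,0,0.005],0,0],[[0,0,0.0075],0,0],[[0,0,0.01],0,0],[[0,0,0.01],0,0]]'|sed -n '2,4p'
python3 steer.py '[[[0,0,0.0025],0,0],[[0,0,0.005],0,0],[[0,0,0.0075],0,0],[[0,0,0.01],0,0],[[0,0,0.01],0,0]]'|sed -n '2,4p'
```

```text
eef_pos: [648.3, -76.1, 130.8]
tcp_rot: [-3.141, 0.001, -3.141]
ft_force: [3.1, 0.5, 1.7]
eef_pos: [648.3, -76.1, 124.7]
tcp_rot: [-3.141, 0.001, -3.141]
ft_force: [4.2, -0.1, -0.2]
```

In the tool's units: 5 mm / 600 = 0.0083, 4.5 mm / 600 = 0.0075.

```bash

python3 steer.py '[[[0,0,0.0025],0,0],[[0,0,0.005],0,0],[[0,0,0.0075],0,0],[[0,0,0.0083],0,0],[[0,0,0.0083],0,0]]'|sed -n '2,6p'
python3 - <<'E'
from h import *
np.set_printoptions(precision=1,suppress=True)
s=readout.state(); g=geom("wrist"); p,d=optics.read_camera("wrist"); P=cloud(d,g); t=s['eef_pos']
B=(p[...,2].astype(int)>p[...,0]+40)&(np.hypot(P[...,0]-t[0],P[...,1]-t[1])<40)&(P[...,2]>t[2]-20)
Q=P[B]; print(s['t'],t,len(Q),np.percentile(Q,[1,50,99],0))
a=p[:,150:500][130:]
p2,d2=optics.read_camera("scene"); b=cv2.resize(p2[190:300,230:350],None,fx=3.2,fy=3.2,interpolation=cv2.INTER_CUBIC)
h=max(a.shape[0],b.shape[0]); pad=lambda x:np.pad(x,((0,h-x.shape[0]),(0,0),(0,0)))
cv2.imwrite("pics/w6.png",np.hstack([pad(a),pad(b)])[:,:,::-1])
E
```

```text
eef_pos: [647.6, -76.0, 118.6]
tcp_rot: [3.141, -0.001, -3.141]
ft_force: [3.7, -0.5, -6.1]
opening: 0.464
grip_force: 30.0
19.2833 [647.6 -76.  118.6] 2536 [[625.7 -96.8 139. ]
 [636.7 -75.6 143.3]
 [657.9 -54.8 144.7]]
```

View pics/w6.png

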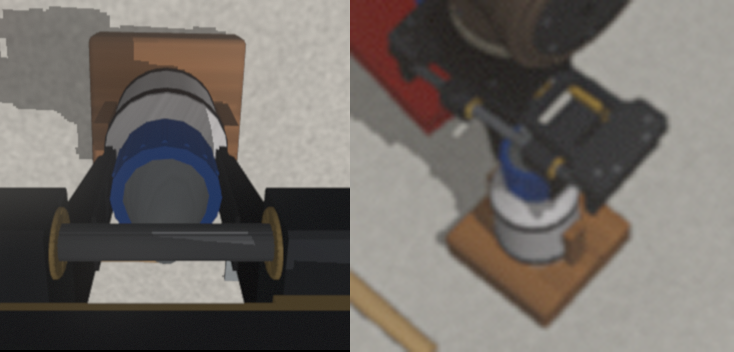

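The nozzle sits on the spigot just above the barrel shoulder, underside at about 109 mm against 108 at home, so it is past the catches. I'll keep pressing.

In the tool's units: 2.5 mm / 600 = 0.0042, 2 mm / 600 = 0.0033.

```bash

python3 steer.py '[[[0,0,0.0017],0,0],[[0,0,0.0033],0,0],[[0,0,0.0042],0,0],[[0,0,0.0042],0,0]]'|sed -n '2,4p'
python3 steer.py '[[[0,0,0.0017],0,0],[[0,0,0.0025],0,0],[[0,0,0.0025],0,0],[[0,0,0.0025],0,0]]'|sed -n '2,4p'
```

```text
eef_pos: [648.0, -76.0, 117.2]
tcp_rot: [3.141, 0.0, -3.141]
ft_force: [1.3, -0.1, -1.2]
eef_pos: [648.1, -76.0, 116.7]
tcp_rot: [-3.141, 0.001, -3.141]
ft_force: [-1.6, 1.1, 6.9]
```

In the tool's units: 1.5 mm / 600 = 0.0025, 1 mm / 600 = 0.0017.

```bash

python3 steer.py '[[[0,0,0.0017],0,0],[[0,0,0.0025],0,0],[[0,0,0.0025],0,0],[[0,0,0.0025],0,0]]'|sed -n '2,4p'
python3 steer.py '[[[0,0,0],0,0],[[0,0,0],0,0],[[0,0,0],0,0],[[0,0,0],0,0],[[0,0,0],0,0]]'|sed -n '2,6p'
python3 - <<'E'
from h import *
np.set_printoptions(precision=1,suppress=True)
s=readout.state(); g=geom("wrist"); p,d=optics.read_camera("wrist"); P=cloud(d,g); t=s['eef_pos']
B=(p[...,2].astype(int)>p[...,0]+40)&(np.hypot(P[...,0]-t[0],P[...,1]-t[1])<40)&(P[...,2]>t[2]-20)
print(s['t'],t,np.percentile(P[B],[1,50,99],0))
g=geom("top"); p,d=optics.read_camera("top"); P=cloud(d,g)
B=(p[...,2].astype(int)>p[...,0]+40)&(np.hypot(P[...,0]-538,P[...,1]+274)<70)
print(B.sum(),np.nanmedian(P[B],0) if B.sum() else 0); print(readout.state()['ft_force'])
E
```

```text
eef_pos: [648.2, -76.0, 116.6]
tcp_rot: [-3.141, 0.002, -3.141]
ft_force: [-6.2, 0.6, 19.5]
eef_pos: [648.2, -76.0, 116.6]
tcp_rot: [-3.141, 0.002, -3.141]
ft_force: [-5.5, 1.0, 18.7]
opening: 0.461
grip_force: 30.0
20.8 [648.2 -76.  116.6] [[626.3 -96.7 137.1]
 [637.1 -75.5 141.4]
 [658.3 -54.6 142.8]]
1 [ 524.7 -255.4   35.1]
[-6.2  2.2 19.3]
```

```bash
python3 -c "
from cell import env, optics, readout, job_done
print(job_done())"
```

```text
the job is handed in; nothing more can be done
None
```

I handed the job in at about 21 s: the wrong nozzle is in the scrap tray, released, and the right one is fully home on the spigot, still gripped and pressed down with about 19 N. The hand-in returned no verdict.

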